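Release the spindle brake and hold the belt tensioner wound open

ROBOT

A 6-joint arm with a two-finger parallel gripper is mounted at the origin on the work surface. World frame = base frame: x ahead of the robot, y to its left, z up, the work surface at z = 0. Lengths are in mm, angles in rad, forces in N, time in s.
With the tool pointing down it reaches from about 275 to 1000 mm from the base axis. Payload 8.4 kg.
Tool frame: the origin (TCP) lies midway between the tips of the shut fingers; the grasp point (between the pads) lies 19 mm behind it; z points along the fingers, y is the line along which they close (so a half turn about z gives the same grasp; the last joint's range is limited). The gripper opens to 85 mm and grips with 20 to 120 N. Pads are 22 mm wide; open, the fingers measure 114 mm over their backs; the gripper's body (76 mm by 85 mm) begins 54 mm behind the grasp point. The pads swing forward as they close: fully open they stand 13 mm farther back than shut.
Start: joints at [1.335, 0.353, 1.633, -0, 1.155, -0.002], TCP at [144.796, 607.998, 231.281] pointing down, gripper open.
Joint ranges: [-2.63, 2.63], [-0.92, 2.1], [0.06, 2.66], [-1.3, 4.44], [0, 2.69], [-3.02, 3.02]. Speed limits (rad/s): [2.22, 2.22, 2.79, 3.14, 3.14, 3.14].

INTERFACE

Orientations are given as [roll, pitch, yaw] about the fixed x, y, z axes, in that order (R = Rz(yaw) Ry(pitch) Rx(roll)).
In Python, from rig import monitor, imaging, r gives the robot as it stands.
- The arm moves only by the tool drive_tool, never from a script. Its argument "plan" is a list of rows, each an object of numbers: "x", "y", "z": the shift along the tool's x, y, z in units of 50 mm (1.0 is 50 mm); "ax", "ay", "az": the turn, a rotation vector about the tool's x, y, z in units of 6 degrees (1.0 is 6 degrees); "hand": the finger opening in mm, from 0 to 85.4. In form: [{"x": .., "y": .., "z": .., "ax": .., "ay": .., "az": .., "hand": ..}, ...]. A call has 1 to 8 rows; each row is the pose to reach, as a shift and turn from the pose commanded when the call began, along the tool's axes at that moment; what a row does not reach only later rows make up. A row lasts 1/10 s, in which the tool goes at most 50 mm and 8.59 degrees, less where a joint would pass 70% of its speed; a pose out of reach is approached as far as the arm can. A call with a gripper value outside its range is refused whole. The fingers move at their own pace and stop on an object; "grip_force" is the grip in N (left out, the last holds). Time passes only in rows, so rows that repeat a pose let the fingers close. It gives the time, the measured TCP pose, the force, the opening and the grip force at its end, in the units of the state.
- monitor.sense(): the state, without advancing time (a new reading comes with each control period).
- imaging.grab_frame(name): name is "scene" or "top"; returns the picture (400x640x3 uint8, red, green, blue); there is no depth.
- imaging.camera_info(name): a dict with "mtx" (3x3 intrinsics, pixels), "R" (3x3) and "t" (3): a world point X has camera coordinates R X + t. Camera axes: x right, y down, z forward; pixel columns grow to the right and rows downward; lengths in mm; the calibration is good to about 2 mm. A picture is of the moment at which its call begins. camera_info takes no time and is no camera call.
- r.sign_off(): hands the job in; it is judged then, once.
The state is a dict: "clock": time; "qpos": joint angles; "qvel": joint speeds; "joint_efforts": joint torques, N m; "eef_pos": TCP position; "tcp_rot": TCP orientation; "contact_force": force on the tool from outside, world axes, zero at the start; "wrist_torque": the same for the moment, N m; "opening": opening from 0.0 (shut) to 1.0 (fully open); "grasp_force": force on a finger pad.
Only numpy, scipy, OpenCV 4.12 (cv2) and the standard library are available. Lean on these libraries where they do the work, as an engineer would, in place of code of your own. Each camera call takes 0.05 s, during which the arm holds its last target. There are 200 camera calls.

TASK

The grinding spindle's belt is about to be changed. First release the brake: twist the spring-return knob on the grey box clockwise to its stop and let go of it so that it springs back. Then swing the belt tensioner's arm (the red post is its handle) clockwise (seen from above) against its spring all the way to its stop, and finish while still holding it there; leave the other things on the bench where they are.

Things in the scene. Friction and masses are not known exactly. Their poses are not given: they have to be found in the camera images.
- tensioner: Belt tensioner, fixed: green base plate 255 x 160 x 12 mm with a sprung arm. Origin: on the arm's vertical pivot axis, at bench level; z up, x along the plate towards a V-belt pulley (68 mm wide, 98 mm along +x). Pivot body 60 mm wide, top at 62 mm; yellow stop pin and dark grey rest pin 56 mm tall. The arm points 0.55 rad from -x towards -y at rest, 0.55 rad from -x towards +y at its stop.
- cage_arm (a joint): Angle of the tensioner arm, rad: 0 at rest on the dark grey pin, growing clockwise seen from above, 1.10 at the stop on the yellow pin. A spring always pulls it back to 0: about 3 N at the red post at rest, 10 N at the stop. Two aluminium plates with a black roller (40 mm) between them; upper plate 24 mm wide, 46 to 54 mm above the bench.
- red_post (a point): Red upright round hand post on the end of the arm, 18 mm in diameter, 56 mm tall, 140 mm from the pivot axis. Origin: centre of its foot, 54 mm above the bench; its top is 110 mm above the bench. z up. It moves with the arm on a level arc about the pivot and does not turn in the arm.
- brake_box: Grey brake-release box, fixed, 110 x 100 x 48 mm, with a black knob on a yellow disc in the middle of its top. Origin: centre of its underside, under the knob's axis; z up.
- brake_knob_grip (a point): Top centre of the black knob, on its vertical axis, 90 mm above the bench. Round foot 50 mm wide up to 60 mm above the bench; on it a bar grip 46 mm long, 13 mm thick, from 60 to 90 mm above the bench. The bar lies along this point's x axis, which turns with the knob (along the box's x axis at rest).
- brake_knob (a joint): Knob angle, rad: 0 at rest, growing clockwise seen from above, 1.0 at its stop. A spring turns it back to 0 when let go (0.05 Nm at rest, 0.17 Nm at the stop).
- wrench: Steel open-ended wrench lying flat on the bench in front of the robot, a bystander. Origin: centre of its underside.
- bearing: Steel bearing ring, 48 mm wide, 15 mm high, lying flat between box and tensioner, a bystander. Origin: centre of its underside.
- spray: Blue spray can with yellow label, 60 mm wide, 190 mm tall, upright, a bystander. Origin: centre of its underside.
- case: Black and green instrument case, 170 x 260 x 55 mm, a bystander. Origin: centre of its underside.
- screwdriver: Screwdriver with yellow handle lying on the bench, a bystander. Origin: underside, near its middle.
- vblock: Steel V-block, 60 x 50 x 42 mm, a bystander. Origin: centre of its underside.
- jar: Glass jar with red lid, 64 mm wide, 60 mm tall, a bystander. Origin: centre of its underside.
Mind the look-alikes: they are no part of the job. There is more than one size of the brake_box; the job needs the middle-sized.

How it is judged (in metres and radians):
On the way, in this order (a step that is already met when the one before it is completed fails the run):
1. the brake knob is twisted clockwise to its stop (value of joint brake_knob above 0.93 rad), for 0.1 s.
2. the knob is let go and has sprung back (value of joint brake_knob below 0.12 rad and contact force between the fingers and brake_box below 0.3 N), for 0.1 s.
3. the tensioner arm is wound to its stop by the fingers (value of joint cage_arm above 1.03 rad and contact force between the fingers and cage_arm above 3 N), for 0.2 s.
At the end, for the whole second after the job is handed in: The fingers press on the tensioner arm with more than 3 N and hold it at its stop (joint above 1.03 of 1.10 rad) through the last second; the brake knob is released and back at rest (below 0.12 rad); every loose bystander is within 30 mm of where it started (all of step 2 and all of step 3 and distance of each of wrench, bearing, spray, case, screwdriver, vblock, jar from where it was at the start of the episode below 0.03 m); the arm keeps its last pose, push and grip.
It fails at once if a bystander is shifted by more than 30 mm (distance of any of wrench, bearing, spray, case, screwdriver, vblock, jar from where it was at the start of the episode above 0.03 m).
It also fails if it takes over 48 s, if anything falls off the work surface, if the arm or the gripper's body presses on something with over 40 N, if the wrist force passes 120 N, or if a joint passes its speed limit or range.

## Working session

There is one attempt and no reset: what is moved stays moved. The work goes in short steps, Python scripts to look and compute and a tool call to move; the robot and the scene stay as the last step left them, time stands still between calls to the robot, and variables do not carry over. Pictures are saved under pics/ and viewed, at most 10 in all, crops included, and the job is handed in when it is done.

Besides the shell and the picture viewer there is one more tool, called as name(argument=value, ...), one argument or row to a line, values as JSON. drive_tool: Moves the arm, as the interface text tells. Its arguments: {"type":"object","properties":{"plan":{"type":"array","items":{"type":"object","properties":{"x":{"type":"number"},"y":{"type":"number"},"z":{"type":"number"},"ax":{"type":"number"},"ay":{"type":"number"},"az":{"type":"number"},"hand":{"type":"number"}}}},"grip_force":{"type":"number"}},"required":["plan"]}

```bash
mkdir -p pics; ls
python3 - <<'E'
from rig import monitor, imaging, r
import cv2
for n in("scene","top"):
    cv2.imwrite(f"pics/{n}0.png",imaging.grab_frame(n)[:,:,::-1]); c=imaging.camera_info(n); print(n,c['mtx'],c['R'],c['t'])
s=monitor.sense();print(s)
E
```

```text
pics
scene [[412.70355446   0.         324.97003984]
 [  0.         412.70355446 199.28865063]
 [  0.           0.           1.        ]] [[-0.16489951  0.98619159 -0.01530685]
 [ 0.71026806  0.10796621 -0.69560231]
 [-0.68434453 -0.12557645 -0.71826396]] [  94.37082711 -326.74949789 1678.14918121]
top [[413.93118068   0.         319.30151328]
 [  0.         413.93118068 197.75428637]
 [  0.           0.           1.        ]] [[ 0.02369101 -0.999698    0.00653096]
 [-0.98848316 -0.02440093 -0.1493507 ]
 [ 0.14946495 -0.00291748 -0.98876272]] [ -30.58818137  563.23994324 1295.919267  ]
{'clock': 0.1, 'qpos': array([ 1.33458970e+00,  3.53573954e-01,  1.63402756e+00, -3.84747822e-05,
        1.15519309e+00, -2.44190572e-03]), 'qvel': array([ 0.00073014, -0.0015115 , -0.00310939,  0.00055871,  0.00279797,
       -0.00071131]), 'joint_efforts': array([ 6.52522376e-04, -6.06361127e+01, -3.42825508e+01, -8.07512129e-05,
        3.99465222e-03, -1.94149942e-05]), 'eef_pos': array([144.71822342, 607.59757293, 230.6536138 ]), 'tcp_rot': array([-3.14039062e+00,  3.22456860e-05,  2.90784351e+00]), 'contact_force': array([-0.56498852, -0.55580588,  0.09559932]), 'wrist_torque': array([ 0.00296346,  0.04419723, -0.00720457]), 'grasp_force': 0.0, 'opening': 1.0034068577700492}
```

View pics/top0.png

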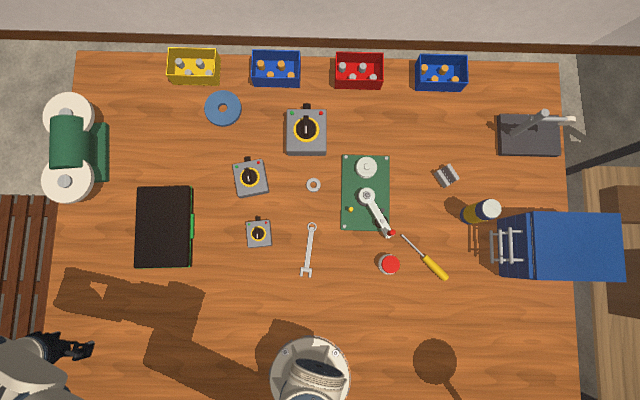

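View pics/scene0.png

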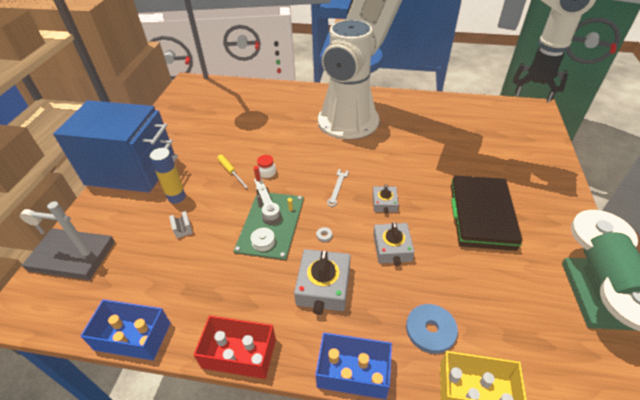

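The top view shows three grey boxes: large (306,130), middle (250,177) and small (258,232). The tensioner pivot is at (367,195), with the red post at about (391,232).

```bash
cat > h.py <<'E'
import numpy as np, cv2
from rig import monitor, imaging, r
def ray(n,uv,z):
    c=imaging.camera_info(n);R,t=c['R'],c['t']
    o=-R.T@t; d=R.T@np.linalg.inv(c['mtx'])@np.array([uv[0],uv[1],1.]); return (o+d*(z-o[2])/d[2])
def tri(a,b):
    A=[];B=[]
    for n,uv in(("top",a),("scene",b)):
        c=imaging.camera_info(n);P=c['mtx']@np.c_[c['R'],c['t']]
        for i in(0,1): A.append(uv[i]*P[2,:3]-P[i,:3]);B.append(P[i,3]-uv[i]*P[2,3])
    return np.linalg.lstsq(np.array(A),np.array(B),rcond=None)[0]
E
python3 - <<'E'
from h import *
t=cv2.imread("pics/top0.png");s=cv2.imread("pics/scene0.png")
f=lambda im,x,y,w,h:cv2.resize(im[y:y+h,x:x+w],None,fx=6,fy=6,interpolation=cv2.INTER_CUBIC)
cv2.imwrite("pics/c0.png",np.vstack([np.hstack([f(t,222,150,60,50),f(t,350,185,60,50)]),np.hstack([f(s,364,218,60,50),f(s,238,160,60,50)])]))
for n,im,box in(("top",t,(225,150,60,55)),("scene",s,(366,215,55,55))):
    hsv=cv2.cvtColor(im,cv2.COLOR_BGR2HSV)
    x,y,w,h=box;sub=hsv[y:y+h,x:x+w]
    m=cv2.inRange(sub,(20,120,120),(35,255,255)); p=cv2.findNonZero(m); hull=cv2.convexHull(p); e=cv2.fitEllipse(hull); print(n,"disc",e[0][0]+x,e[0][1]+y,e[1],ray(n,(e[0][0]+x,e[0][1]+y),48))
    g=cv2.inRange(sub,(0,0,90),(180,50,200)); cs,_=cv2.findContours(g,cv2.RETR_EXTERNAL,cv2.CHAIN_APPROX_NONE);c=max(cs,key=cv2.contourArea);rc=cv2.minAreaRect(cv2.convexHull(c)); q=cv2.boxPoints(rc)+[x,y]; print("box",[ray(n,u,48)[:2].round() for u in q])
    rm=cv2.inRange(hsv,(0,150,80),(8,255,255))|cv2.inRange(hsv,(172,150,80),(180,255,255))
    nn,l,st,ce=cv2.connectedComponentsWithStats(rm)
    print([(st[i].tolist(),ce[i].round(1).tolist()) for i in range(1,nn) if st[i,4]>8])
E
```

```text
top disc 249.39011001586914 176.78876495361328 (19.30602264404297, 19.775102615356445) [626.07096581 211.18177068  48.        ]
box [array([666., 272.]), array([689., 174.]), array([578., 147.]), array([556., 244.])]
[([334, 51, 50, 39, 1591], [359.3, 70.2]), ([319, 111, 4, 4, 13], [320.4, 112.6]), ([387, 229, 9, 7, 41], [391.2, 232.1]), ([382, 256, 18, 17, 258], [390.5, 264.0])]
scene disc 393.3550224304199 237.37596702575684 (16.098907470703125, 22.171241760253906) [629.3591971  209.66713667  48.        ]
box [array([592., 148.]), array([560., 256.]), array([699., 270.]), array([728., 170.])]
[([256, 42, 3, 7, 17], [256.8, 44.8]), ([610, 44, 6, 9, 41], [612.8, 48.0]), ([186, 57, 4, 7, 21], [187.3, 59.7]), ([254, 155, 19, 26, 224], [262.5, 163.7]), ([300, 287, 4, 3, 10], [301.2, 288.0]), ([193, 315, 83, 64, 3402], [235.3, 346.6])]
```

View pics/c0.png

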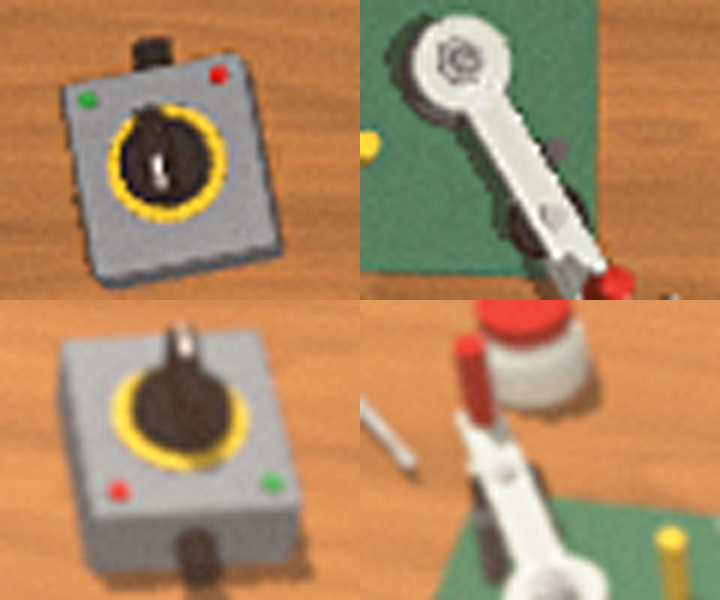

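The crop shows the middle box with its bar (white pointer mark) along the box's long axis. The hub is at top (366.7,195), and the red post top at top (392,231.7) / scene (256.3,167.5).

```bash
cat >> h.py <<'E'
from scipy.spatial.transform import Rotation as Ro
def delta(p,yaw=None):
    s=monitor.sense();R=Ro.from_euler('xyz',s['tcp_rot']).as_matrix()
    T=R if yaw is None else Ro.from_euler('xyz',[np.pi,0,yaw]).as_matrix()
    return (R.T@(np.array(p)-s['eef_pos'])/50).round(3), np.degrees(Ro.from_matrix(R.T@T).as_rotvec()/6).round(3)
E
python3 - <<'E'
from h import *
q=[ray("top",u,48)[:2] for u in((232.8,164.7),(262,159.2),(269,190.8),(238.7,195.8))]
print(np.round(q),np.mean(q,0))
a=lambda v:np.arctan2(v[1],v[0])
print("yaw",a(q[0]-q[3]),a(q[1]-q[2]),a(q[0]-q[1])-np.pi/2, [np.linalg.norm(q[i]-q[i-1]) for i in range(4)])
b=[ray("top",u,50)[:2] for u in((236.7,166.7),(258.3,162.5))];print("buttons yaw",a(b[0]-b[1])-np.pi/2)
print("tri disc",tri((249.39,176.79),(393.36,237.38)))
pv=ray("top",(366.7,195),62);pt=tri((392.2,231.7),(256.3,167.5));p2=ray("top",(391.8,231.9),108);print("pivot",pv,"post",pt,p2,np.linalg.norm((p2-pv)[:2]),"armdir",a(pv-p2))
# scene pivot check
print(ray("scene",(238+(555-360)/6,160+(590-300)/6),62))
# plate
im=cv2.imread("pics/top0.png");h=cv2.cvtColor(im,cv2.COLOR_BGR2HSV);m=cv2.inRange(h[145:240,330:400],(60,60,40),(95,255,200));m=cv2.morphologyEx(m,cv2.MORPH_OPEN,np.ones((3,3)))
rc=cv2.minAreaRect(cv2.convexHull(cv2.findNonZero(m)));print([ray("top",u+[330,145],12)[:2].round() for u in cv2.boxPoints(rc)])
yaw=0.2+np.pi;print(delta((627,210,160),yaw))
E
```

```text
[[665. 267.]
 [686. 173.]
 [582. 146.]
 [563. 242.]] [623.71769528 207.06818801]
yaw 0.23671726957593706 0.2559309511706442 0.2170276181282762 [np.float64(104.77439214197281), np.float64(96.35434521759917), np.float64(107.38270141210268), np.float64(98.50094327226545)]
buttons yaw 0.22286379052042182
tri disc [626.72948776 210.76713821  45.0634959 ]
pivot [ 573.47019088 -167.8924549    62.        ] post [ 455.30039728 -241.2038696   104.14140504] [ 454.43354439 -239.47995318  108.        ] 138.90461877915044 armdir 0.5414412374586779
[ 584.51883514 -164.85914081   62.        ]
[array([715., -87.]), array([ 720., -245.]), array([ 467., -244.]), array([464., -91.])]
(array([-11.225,  -5.5  ,   1.42 ]), array([-1.100e-02, -2.000e-03, -4.142e+00]))
```

drive_tool(
  plan=[
    {"x":-11.23,"y":-5.5,"z":0.8,"az":-4.45,"hand":50},
    {"x":-11.23,"y":-5.5,"z":0.8,"az":-4.45,"hand":50},
    {"x":-11.23,"y":-5.5,"z":0.8,"az":-4.45,"hand":50},
    {"x":-11.23,"y":-5.5,"z":0.8,"az":-4.45,"hand":50},
    {"x":-11.23,"y":-5.5,"z":0.8,"az":-4.45,"hand":50},
    {"x":-11.23,"y":-5.5,"z":0.8,"az":-4.45,"hand":50},
    {"x":-11.23,"y":-5.5,"z":0.8,"az":-4.45,"hand":50},
    {"x":-11.23,"y":-5.5,"z":0.8,"az":-4.45,"hand":50},
  ],
)

```text
invalid input
```

```bash
python3 -c "
from h import *
print(delta((626.5,210,140),0.23+np.pi),monitor.sense()['eef_pos'],monitor.sense()['qpos'])"
```

```text
(array([-11.215,  -5.502,   1.82 ]), array([-1.100e-02, -2.000e-03, -4.428e+00])) [144.71822342 607.59757293 230.6536138 ] [ 1.33458970e+00  3.53573954e-01  1.63402756e+00 -3.84747822e-05
  1.15519309e+00 -2.44190572e-03]
```

drive_tool(
  plan=[
    {"x":-0.8,"y":-0.4,"z":0.1,"ax":0,"ay":0,"az":-0.6,"hand":50},
    {"x":-1.6,"y":-0.8,"z":0.2,"ax":0,"ay":0,"az":-1.2,"hand":50},
    {"x":-2.4,"y":-1.2,"z":0.3,"ax":0,"ay":0,"az":-1.8,"hand":50},
    {"x":-3.2,"y":-1.6,"z":0.4,"ax":0,"ay":0,"az":-2.4,"hand":50},
    {"x":-4.0,"y":-2.0,"z":0.5,"ax":0,"ay":0,"az":-3.0,"hand":50},
    {"x":-4.8,"y":-2.4,"z":0.6,"ax":0,"ay":0,"az":-3.6,"hand":50},
    {"x":-5.6,"y":-2.8,"z":0.7,"ax":0,"ay":0,"az":-4.2,"hand":50},
    {"x":-6.4,"y":-3.2,"z":0.8,"ax":0,"ay":0,"az":-4.4,"hand":50},
  ],
)

```text
clock: 0.9
eef_pos: [420.1, 376.7, 190.9]
tcp_rot: [-3.141, -0.0, -2.912]
contact_force: [-0.4, 0.8, -0.1]
opening: 0.585
grasp_force: 0.0
```

```bash
python3 -c "
from h import *
print(delta((626.5,210,115),0.23+np.pi),monitor.sense()['eef_pos'],monitor.sense()['qpos'])"
```

```text
(array([-3.263, -4.185,  1.518]), array([-0.001, -0.003, -0.006])) [420.05032948 376.71558518 190.91004586] [ 7.28387378e-01  3.02457235e-01  1.80425574e+00  3.35619570e-05
  1.03522011e+00 -1.07174610e+00]
```

drive_tool(
  plan=[
    {"x":-0.47,"y":-0.6,"z":0.1,"ax":0,"ay":0,"az":0,"hand":50},
    {"x":-0.93,"y":-1.2,"z":0.2,"ax":0,"ay":0,"az":0,"hand":50},
    {"x":-1.4,"y":-1.8,"z":0.4,"ax":0,"ay":0,"az":0,"hand":50},
    {"x":-1.86,"y":-2.4,"z":0.6,"ax":0,"ay":0,"az":0,"hand":50},
    {"x":-2.33,"y":-3.0,"z":0.8,"ax":0,"ay":0,"az":0,"hand":50},
    {"x":-2.8,"y":-3.6,"z":1.1,"ax":0,"ay":0,"az":0,"hand":50},
    {"x":-3.26,"y":-4.18,"z":1.5,"ax":0,"ay":0,"az":0,"hand":50},
    {"x":-3.26,"y":-4.18,"z":1.5,"ax":0,"ay":0,"az":0,"hand":50},
  ],
)

```text
clock: 1.7
eef_pos: [626.3, 207.8, 113.2]
tcp_rot: [-3.14, -0.003, -2.918]
contact_force: [-1.0, -0.4, 0.2]
opening: 0.584
grasp_force: 0.0
```

```bash
python3 -c "
from h import *
print(delta((626.5,210,65),0.23+np.pi),monitor.sense()['eef_pos'],monitor.sense()['qpos'])
t=imaging.grab_frame('top')[:,:,::-1];s=imaging.grab_frame('scene')[:,:,::-1]
f=lambda im,x,y,w,h:cv2.resize(im[y:y+h,x:x+w],None,fx=4,fy=4,interpolation=cv2.INTER_CUBIC)
cv2.imwrite('pics/c1.png',np.hstack([f(t,200,120,90,100),f(s,350,150,90,100)]))"
```

```text
(array([-0.015,  0.043,  0.964]), array([-0.011, -0.026, -0.057])) [626.34592738 207.80608594 113.18504836] [ 3.18567613e-01  5.29381925e-01  1.64427095e+00 -1.15023824e-03
  9.70764689e-01 -1.47557554e+00]
```

View pics/c1.png

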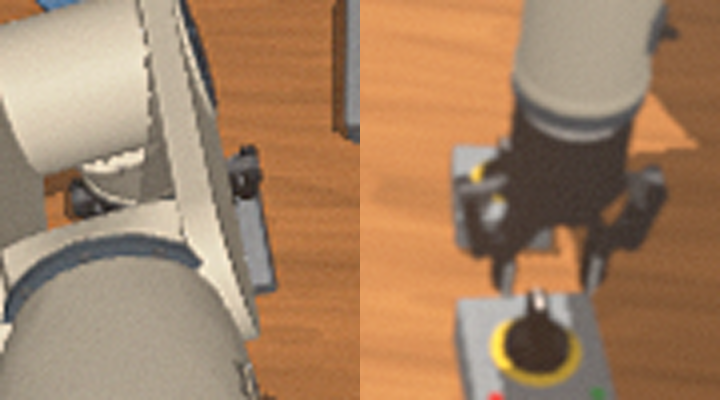

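The fingers straddle the knob bar (scene crop: finger tips at 500 and 590, bar at 540). I'll descend and close.

drive_tool(
  plan=[
    {"x":0,"y":0.04,"z":0.25,"ax":0,"ay":0,"az":0,"hand":50},
    {"x":0,"y":0.04,"z":0.6,"ax":0,"ay":0,"az":0,"hand":50},
    {"x":0,"y":0.04,"z":0.93,"ax":0,"ay":0,"az":0,"hand":50},
    {"x":0,"y":0.04,"z":0.93,"ax":0,"ay":0,"az":0,"hand":25},
    {"x":0,"y":0.04,"z":0.93,"ax":0,"ay":0,"az":0,"hand":8},
    {"x":0,"y":0.04,"z":0.93,"ax":0,"ay":0,"az":0,"hand":8},
    {"x":0,"y":0.04,"z":0.93,"ax":0,"ay":0,"az":0,"hand":8},
  ],
  grip_force=30,
)

```text
clock: 2.5
eef_pos: [624.7, 210.6, 70.1]
tcp_rot: [-3.138, -0.001, -2.914]
contact_force: [3.3, -13.6, -4.1]
opening: 0.143
grasp_force: 33.0
```

drive_tool(
  plan=[
    {"x":0,"y":-0.05,"z":0,"ax":0,"ay":0,"az":0,"hand":22},
    {"x":0,"y":-0.05,"z":0.08,"ax":0,"ay":0,"az":0,"hand":22},
    {"x":0,"y":-0.05,"z":0.08,"ax":0,"ay":0,"az":0,"hand":8},
    {"x":0,"y":-0.05,"z":0.08,"ax":0,"ay":0,"az":0,"hand":8},
    {"x":0,"y":-0.05,"z":0.08,"ax":0,"ay":0,"az":0,"hand":8},
  ],
)

```text
clock: 3.0
eef_pos: [625.4, 210.4, 66.2]
tcp_rot: [-3.141, 0.001, -2.914]
contact_force: [1.0, -5.3, 0.4]
opening: 0.139
grasp_force: 31.1
```

drive_tool(
  plan=[
    {"x":0,"y":-0.04,"z":0,"ax":0,"ay":0,"az":1.3,"hand":8},
    {"x":0,"y":-0.04,"z":0,"ax":0,"ay":0,"az":2.6,"hand":8},
    {"x":0,"y":-0.04,"z":0,"ax":0,"ay":0,"az":3.9,"hand":8},
    {"x":0,"y":-0.04,"z":0,"ax":0,"ay":0,"az":5.2,"hand":8},
    {"x":0,"y":-0.04,"z":0,"ax":0,"ay":0,"az":6.5,"hand":8},
    {"x":0,"y":-0.04,"z":0,"ax":0,"ay":0,"az":7.8,"hand":8},
    {"x":0,"y":-0.04,"z":0,"ax":0,"ay":0,"az":9.1,"hand":8},
    {"x":0,"y":-0.04,"z":0,"ax":0,"ay":0,"az":9.8,"hand":8},
  ],
)

```text
clock: 3.8
eef_pos: [625.5, 209.9, 66.1]
tcp_rot: [3.141, -0.0, 2.338]
contact_force: [-0.5, 1.2, 1.8]
opening: 0.145
grasp_force: 34.1
```

```bash
python3 -c "
from h import *
s=monitor.sense();print(s['wrist_torque'],s['tcp_rot'],s['contact_force'],s['opening'],s['qpos'])"
```

```text
[0.25992578 0.07528686 0.68197201] [ 3.14057798e+00 -3.24884384e-04  2.33791533e+00] [-0.51313065  1.18636535  1.82207253] 0.14490778318581612 [ 3.21057238e-01  5.85985183e-01  1.67116708e+00  9.45374708e-04
  8.83665382e-01 -4.46660988e-01]
```

The yaw turned 1.03 rad and the torque rose to 0.68 Nm, so the knob is at its stop. I'll hold briefly, then release.

drive_tool(
  plan=[
    {"x":0,"y":0,"z":0,"ax":0,"ay":0,"az":0.2,"hand":8},
    {"x":0,"y":0,"z":0,"ax":0,"ay":0,"az":0.2,"hand":8},
    {"x":0,"y":0,"z":0,"ax":0,"ay":0,"az":0.2,"hand":85},
    {"x":0,"y":0,"z":0,"ax":0,"ay":0,"az":0.2,"hand":85},
    {"x":0,"y":0,"z":0,"ax":0,"ay":0,"az":0.2,"hand":85},
    {"x":0,"y":0,"z":-0.5,"ax":0,"ay":0,"az":0.2,"hand":85},
    {"x":0,"y":0,"z":-1.3,"ax":0,"ay":0,"az":0.2,"hand":85},
    {"x":0,"y":0,"z":-2.0,"ax":0,"ay":0,"az":0.2,"hand":85},
  ],
)

```text
clock: 4.6
eef_pos: [625.5, 208.1, 166.9]
tcp_rot: [-3.141, 0.0, 2.321]
contact_force: [0.9, 1.0, -0.0]
opening: 0.995
grasp_force: 0.0
```

```bash
python3 -c "
from h import *
t=imaging.grab_frame('top')[:,:,::-1];s=imaging.grab_frame('scene')[:,:,::-1]
f=lambda im,x,y,w,h:cv2.resize(im[y:y+h,x:x+w],None,fx=4,fy=4,interpolation=cv2.INTER_CUBIC)
cv2.imwrite('pics/c2.png',np.hstack([f(t,200,120,90,100),f(s,350,175,90,100)]))
a=np.array([455,-240]);print(delta((455,-240,160),np.pi-0.5),monitor.sense()['qpos'])"
```

```text
(array([-4.201, -8.668,  0.179]), array([ 0.064,  0.05 , -3.059])) [ 3.19267612e-01  4.63240693e-01  1.60738912e+00 -7.18286810e-04
  1.06249291e+00 -4.30815016e-01]
```

View pics/c2.png

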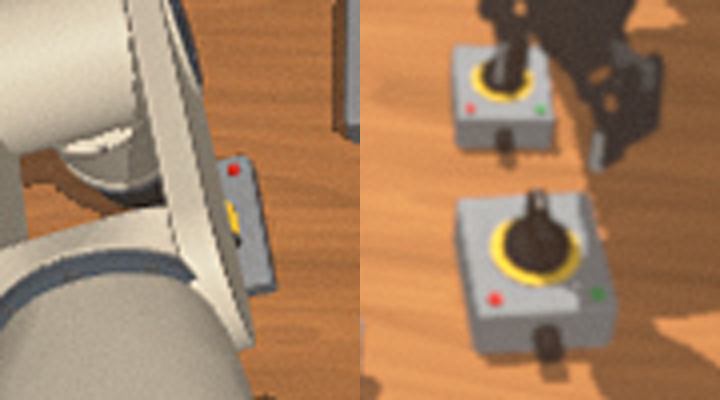

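The knob is back at rest: its bar is again along the box axis, pointer at (538,200). Next is the red post.

drive_tool(
  plan=[
    {"x":-0.4,"y":-0.8,"z":0,"ax":0,"ay":0,"az":-1.0,"hand":70},
    {"x":-0.8,"y":-1.6,"z":0,"ax":0,"ay":0,"az":-2.0,"hand":70},
    {"x":-1.2,"y":-2.4,"z":0,"ax":0,"ay":0,"az":-3.0,"hand":70},
    {"x":-1.6,"y":-3.2,"z":0,"ax":0,"ay":0,"az":-4.0,"hand":70},
    {"x":-2.0,"y":-4.1,"z":0,"ax":0,"ay":0,"az":-5.0,"hand":70},
    {"x":-2.4,"y":-4.9,"z":0,"ax":0,"ay":0,"az":-6.0,"hand":70},
    {"x":-2.8,"y":-5.7,"z":0,"ax":0,"ay":0,"az":-7.0,"hand":70},
    {"x":-3.2,"y":-6.5,"z":0,"ax":0,"ay":0,"az":-7.83,"hand":70},
  ],
)

```text
clock: 5.5
eef_pos: [495.6, -131.8, 165.3]
tcp_rot: [-3.141, -0.001, -3.138]
contact_force: [0.5, -1.5, 0.4]
opening: 0.819
grasp_force: 0.0
```

```bash
python3 -c "
from h import *
print(delta((455,-240,130),np.pi),monitor.sense()['eef_pos'],monitor.sense()['qpos'])"
```

```text
(array([ 0.82 , -2.161,  0.708]), array([-0.004, -0.005,  0.039])) [ 495.56811127 -131.76412387  165.33782418] [-2.62431486e-01  2.58082886e-01  1.93388104e+00 -6.73611251e-04
  9.50004361e-01 -1.83688601e+00]
```

drive_tool(
  plan=[
    {"x":0.25,"y":-0.7,"z":0,"ax":0,"ay":0,"az":0,"hand":60},
    {"x":0.55,"y":-1.4,"z":0.2,"ax":0,"ay":0,"az":0,"hand":60},
    {"x":0.82,"y":-2.1,"z":0.5,"ax":0,"ay":0,"az":0,"hand":60},
    {"x":0.82,"y":-2.16,"z":0.7,"ax":0,"ay":0,"az":0,"hand":60},
    {"x":0.82,"y":-2.16,"z":0.7,"ax":0,"ay":0,"az":0,"hand":60},
  ],
)

```text
clock: 6.0
eef_pos: [454.3, -238.4, 129.1]
tcp_rot: [3.14, -0.003, 3.139]
contact_force: [-0.1, -0.5, 1.0]
opening: 0.704
grasp_force: 0.0
```

```bash
python3 -c "
from h import *
print(delta((455,-240,72),np.pi),monitor.sense()['eef_pos'])
t=imaging.grab_frame('top')[:,:,::-1];s=imaging.grab_frame('scene')[:,:,::-1]
f=lambda im,x,y,w,h:cv2.resize(im[y:y+h,x:x+w],None,fx=4,fy=4,interpolation=cv2.INTER_CUBIC)
cv2.imwrite('pics/c3.png',np.hstack([f(t,340,170,90,110),f(s,210,110,90,110)]))"
```

```text
(array([-0.017, -0.034,  1.143]), array([ 0.011, -0.026, -0.026])) [ 454.29915573 -238.37190764  129.13456941]
```

View pics/c3.png

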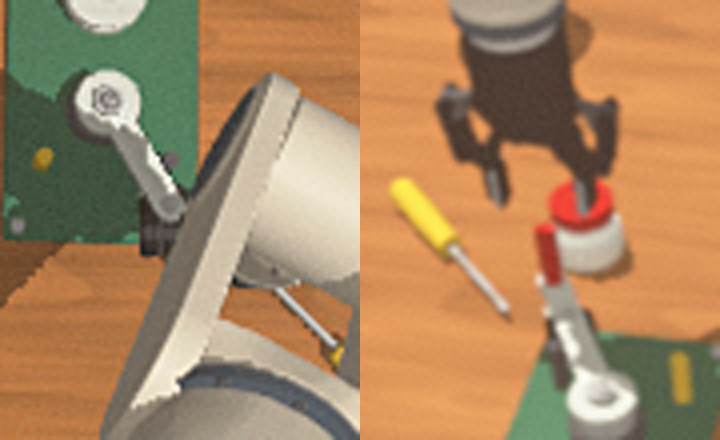

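The post (545,230) lies between the fingertips (498 and 585). I'll descend and close.

drive_tool(
  plan=[
    {"x":0,"y":-0.02,"z":0.3,"ax":0,"ay":0,"az":0,"hand":60},
    {"x":0,"y":-0.02,"z":0.7,"ax":0,"ay":0,"az":0,"hand":60},
    {"x":0,"y":-0.02,"z":1.1,"ax":0,"ay":0,"az":0,"hand":60},
    {"x":0,"y":-0.02,"z":1.1,"ax":0,"ay":0,"az":0,"hand":40},
    {"x":0,"y":-0.02,"z":1.1,"ax":0,"ay":0,"az":0,"hand":12},
    {"x":0,"y":-0.02,"z":1.1,"ax":0,"ay":0,"az":0,"hand":12},
    {"x":0,"y":-0.02,"z":1.1,"ax":0,"ay":0,"az":0,"hand":12},
  ],
  grip_force=30,
)

```text
clock: 6.8
eef_pos: [456.6, -239.5, 77.0]
tcp_rot: [-3.14, 0.001, -3.141]
contact_force: [-1.7, -4.8, -0.8]
opening: 0.203
grasp_force: 29.5
```

```bash
python3 -c "
from h import *
p=monitor.sense()['eef_pos'];P=np.array([573.5,-168])
# arc offsets in tool axes (yaw pi: x->-x, y->+y) from rest angle a0
a0=0.545
for d in np.linspace(0.1375,1.1,8).tolist()+[1.15]:
    q=lambda a:140*np.array([-np.cos(a0-a),-np.sin(a0-a)])
    v=(q(d)-q(0))/50; print(round(d,3),(-v[0]).round(3),v[1].round(3))
print(p,monitor.sense()['contact_force'])"
```

```text
0.138 0.176 0.342
0.275 0.304 0.705
0.413 0.381 1.082
0.55 0.406 1.466
0.688 0.377 1.849
0.825 0.297 2.225
0.963 0.165 2.587
1.1 -0.015 2.927
1.15 -0.091 3.044
[ 456.55185105 -239.45507635   77.00634914] [-1.70647618 -4.82092624 -0.80707017]
```

drive_tool(
  plan=[
    {"x":0.18,"y":0.34,"z":0,"ax":0,"ay":0,"az":0,"hand":12},
    {"x":0.3,"y":0.7,"z":0,"ax":0,"ay":0,"az":0,"hand":12},
    {"x":0.38,"y":1.08,"z":0,"ax":0,"ay":0,"az":0,"hand":12},
    {"x":0.41,"y":1.47,"z":0,"ax":0,"ay":0,"az":0,"hand":12},
    {"x":0.38,"y":1.85,"z":0,"ax":0,"ay":0,"az":0,"hand":12},
    {"x":0.3,"y":2.22,"z":0,"ax":0,"ay":0,"az":0,"hand":12},
    {"x":0.3,"y":2.22,"z":0,"ax":0,"ay":0,"az":0,"hand":12},
  ],
  grip_force=40,
)

```text
clock: 7.5
eef_pos: [439.6, -126.8, 76.7]
tcp_rot: [-3.141, -0.002, -3.14]
contact_force: [-9.7, -6.2, 8.7]
opening: 0.194
grasp_force: 41.9
```

drive_tool(
  plan=[
    {"x":-0.08,"y":0.2,"z":0,"ax":0,"ay":0,"az":0,"hand":12},
    {"x":-0.18,"y":0.4,"z":0,"ax":0,"ay":0,"az":0,"hand":12},
    {"x":-0.27,"y":0.57,"z":0,"ax":0,"ay":0,"az":0,"hand":12},
    {"x":-0.33,"y":0.7,"z":0,"ax":0,"ay":0,"az":0,"hand":12},
    {"x":-0.33,"y":0.7,"z":0,"ax":0,"ay":0,"az":0,"hand":12},
  ],
)

```text
clock: 8.0
eef_pos: [455.6, -94.7, 76.6]
tcp_rot: [-3.138, -0.003, -3.139]
contact_force: [-11.4, -20.9, 7.4]
opening: 0.197
grasp_force: 42.2
```

drive_tool(
  plan=[
    {"x":-0.01,"y":0.02,"z":0,"ax":0,"ay":0,"az":0,"hand":12},
    {"x":-0.01,"y":0.02,"z":0,"ax":0,"ay":0,"az":0,"hand":12},
    {"x":-0.01,"y":0.02,"z":0,"ax":0,"ay":0,"az":0,"hand":12},
    {"x":-0.01,"y":0.02,"z":0,"ax":0,"ay":0,"az":0,"hand":12},
  ],
)

```text
clock: 8.4
eef_pos: [455.7, -94.4, 76.6]
tcp_rot: [-3.138, -0.004, -3.14]
contact_force: [-13.5, -25.2, 7.1]
opening: 0.197
grasp_force: 42.3
```

```bash
python3 -c "
from h import *
s=monitor.sense();print(s['eef_pos'],s['contact_force'],s['opening'])
t=imaging.grab_frame('top')[:,:,::-1]
s=imaging.grab_frame('scene')[:,:,::-1]
f=lambda im,x,y,w,h,k:cv2.resize(im[y:y+h,x:x+w],None,fx=k,fy=k,interpolation=cv2.INTER_CUBIC)
cv2.imwrite('pics/c4.png',np.hstack([f(t,200,140,250,150,1.6),f(s,220,120,250,150,1.6)]))"
```

```text
[455.73101214 -94.44504405  76.60050562] [-13.46048782 -25.22368458   7.10035158] 0.19651292532628536
```

View pics/c4.png

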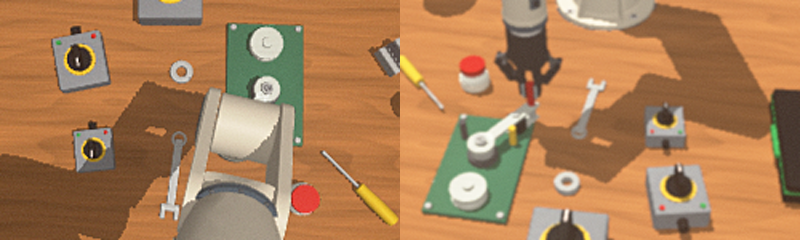

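The arm rests on the yellow pin at scene crop (513,130), the gripper still holds the post, and the bystanders and knob are in place. Force rises with little motion, so the arm is at its stop.

```bash
python3 -c "
from rig import r
print(r.sign_off())"
```

```text
the job is handed in; nothing more can be done
None
```

I twisted the brake knob to its stop and let it spring back. The tensioner arm is now held at its stop against the yellow pin, the bystanders looked unmoved in the last pictures, and the job is handed in; no verdict came back.

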